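Push two wire reels up the sloped reel stand to their stops

TASK

The next bracelet needs the teal and the coral wire: with the fingertips, push the teal reel and the coral reel each up its own sloped gutter of the wooden reel stand, over the crest and fully home against the stop at the top, so that they stay there and do not roll back. Only push them: do not pick a reel up or lift it out of its gutter. Leave the white reel at the foot of its gutter and everything else on the table where it is.

Things in the scene. Friction and masses are not known exactly. Their poses are not given: they have to be found in the camera images.
- stand: wooden reel stand, fixed, 245 mm long, 158 mm wide, with three parallel gutters. Origin on the table near the stand's middle; x runs level along the gutters, from the low foot to the high stop end, y across, z up. Gutter centre lines at y = -0.050, 0, +0.050 m; each 28 mm wide between walls 3 mm thick, 14 mm high above the gutter floor
- stand_foot (a point): low end of the middle gutter's floor, at the inside of the foot lip (stand x = -0.103, 14 mm above the table). The lip is 6 mm thick and 10 mm high above the floor; a fingertip behind a reel passes above it. A reel resting at the foot has its centre at stand x = -0.086, z = 0.047
- stand_crest (a point): crest of the middle gutter's floor (stand x = +0.050, 36 mm above the table). The floor rises to it at 8 degrees from the foot and falls from it at 8 degrees to the stop. A reel let go short of the crest (centre x below 0.050) rolls back to the foot; past it, it rolls on to the stop and stays there
- stand_stop (a point): middle gutter's floor at the face of the dark stop board that closes the three gutters (stand x = +0.113, 27 mm above the table; the board stands 36 mm above the floor). A reel home against it has its centre at stand x = 0.088, z = 0.061
- teal_center (a point): centre of the teal (blue-green) wire reel: a wheel-like reel 60 mm in diameter and 24 mm wide, 0.08 to 0.17 kg, smooth plastic, standing on its rim in one of the three gutters of the stand (which one varies), its axle across the gutter. It starts at the foot of its gutter, against the foot lip, and rolls freely
- coral_center (a point): centre of the coral (orange-red) wire reel: a wheel-like reel 60 mm in diameter and 24 mm wide, 0.08 to 0.17 kg, smooth plastic, standing on its rim in one of the three gutters of the stand (which one varies), its axle across the gutter. It starts at the foot of its gutter, against the foot lip, and rolls freely
- white_center (a point): centre of the white wire reel: a wheel-like reel 60 mm in diameter and 24 mm wide, 0.08 to 0.17 kg, smooth plastic, standing on its rim in one of the three gutters of the stand (which one varies), its axle across the gutter. It starts at the foot of its gutter, against the foot lip, and rolls freely; it must be left there
- teal: the same teal reel as a body, origin at its centre; its y axis is its axle, x and z turn as it rolls
- coral: the same coral reel as a body, origin at its centre; its y axis is its axle, x and z turn as it rolls
- jar: bystander: small amber glass jar with metal lid, 44 mm across, 50 mm tall, origin under its centre; stands beyond the foot end of the stand
- soapbox: bystander: coral-coloured flat box 95 x 62 x 26 mm, origin under its centre
- tumbler: bystander: mint-green drinks tumbler, 72 mm across, 170 mm tall, origin under its centre
- pliers: bystander: pliers with blue handles lying flat, about 155 mm long, 12 mm high, origin on the table near the pivot
- dish: bystander: white square dish of ochre beads, 80 x 80 x 22 mm, origin under its centre
- pen: bystander: black pen lying on the table, 142 mm long, 12 mm thick, origin underneath its middle
Mind the look-alikes: they are no part of the job. Of the things shaped like the teal, the teal one is meant.

How it is judged:
By the outcome, as a careful person would: the job done as asked, in the order asked, and still so for the second after the job is handed in, with the robot touching nothing.
It also fails if it takes over 53 s, if anything falls off the work surface, if the arm or the gripper's body presses on something with over 40 N, if the wrist force passes 120 N, or if a joint passes its speed limit or range.

ROBOT

A 6-joint arm with a two-finger parallel gripper is mounted at the origin on the work surface. World frame = base frame: x ahead of the robot, y to its left, z up, the work surface at z = 0. Lengths are in m, angles in rad, forces in N, time in s.
With the tool pointing down it reaches from about 0.375 to 0.975 m from the base axis. Payload 3.8 kg.
Tool frame: the origin (TCP) lies midway between the tips of the shut fingers; the grasp point (between the pads) lies 19 mm behind it; z points along the fingers, y is the line along which they close (so a half turn about z gives the same grasp; the last joint's range is limited). The gripper opens to 85 mm and grips with 20 to 120 N. Pads are 22 mm wide; open, the fingers measure 114 mm over their backs; the gripper's body (76 mm by 85 mm) begins 54 mm behind the grasp point. The pads swing forward as they close: fully open they stand 13 mm farther back than shut.
Start: joints at [1.185, 0.264, 1.604, -0, 1.274, -0.037], TCP at [0.231, 0.634, 0.231] pointing down, gripper open.
Joint ranges: [-2.63, 2.63], [-0.94, 2.18], [0.31, 2.57], [-1.31, 4.45], [0, 2.66], [-2.55, 2.55]. Speed limits (rad/s): [2.57, 2.57, 3.14, 3.14, 3.14, 3.14].

INTERFACE

Orientations are given as a rotation vector (axis times angle).
In Python, from workcell import bot, imaging gives the robot as it stands.
- The arm moves only by the tool step_arm, never from a script. Its argument "series" is a list of rows, each an object of numbers: "grip": the closure, from -1 (fully open) to 1 (shut); "x", "y", "z": the shift along the tool's x, y, z normalised to -1 to 1, where 1 is 500 mm; "ax", "ay", "az": the turn, a rotation vector about the tool's x, y, z normalised to -1 to 1, where 1 is 30 degrees. A call has 1 to 12 rows; each row is the pose to reach, as a shift and turn from the pose commanded when the call began, along the tool's axes at that moment; what a row does not reach only later rows make up. A row lasts 1/10 s, in which the tool goes at most 50 mm and 8.59 degrees, less where a joint would pass 70% of its speed; a pose out of reach is approached as far as the arm can. A call with a number of a shift or a turn outside -1 to 1 is refused whole. A call with a gripper value outside its range is refused whole. The fingers move at their own pace and stop on an object; "force" is the grip in N (left out, the last holds). Time passes only in rows, so rows that repeat a pose let the fingers close. It gives the time, the measured TCP pose, the force, the opening and the grip force at its end, in the units of the state.
- bot.read_state(): the state, without advancing time (a new reading comes with each control period).
- imaging.read_camera(name): name is "scene" or "top"; returns a dict with "img" (400x640x3 uint8, red, green, blue), "fx", "fy", "cx", "cy" (pixels), "R" (3x3) and "t" (3): a world point X has camera coordinates R X + t. Camera axes: x right, y down, z forward; pixel columns grow to the right and rows downward; lengths in m; the calibration is good to about 2 mm. A picture is of the moment at which its call begins. There is no depth.
- bot.finish_job(): hands the job in; it is judged then, once.
The state is a dict: "time": time; "q": joint angles; "joint_vel": joint speeds; "joint_torque": joint torques, N m; "tool_pos": TCP position; "tcp_rot": TCP orientation; "wrist_force": force on the tool from outside, world axes, zero at the start; "torque": the same for the moment, N m; "width": opening from 0.0 (shut) to 1.0 (fully open); "grip_force": force on a finger pad.
Only numpy, scipy, OpenCV 4.12 (cv2) and the standard library are available. Lean on these libraries where they do the work, as an engineer would, in place of code of your own. Each camera call takes 0.05 s, during which the arm holds its last target. There are 200 camera calls.

## Working session

There is one attempt and no reset: what is moved stays moved. The work goes in short steps, Python scripts to look and compute and a tool call to move; the robot and the scene stay as the last step left them, time stands still between calls to the robot, and variables do not carry over. Pictures are saved under pics/ and viewed, at most 10 in all, crops included, and the job is handed in when it is done.

Besides the shell and the picture viewer there is one more tool, called after "Emit:" by a JSON object that holds its "name" and its "arguments". step_arm: Moves the arm, as the interface text tells. Scaled input: -1 to 1 covers 500 mm each way for a shift and 30 degrees each way for a turn. Its arguments: {"type":"object","properties":{"series":{"type":"array","items":{"type":"object","properties":{"grip":{"type":"number"},"x":{"type":"number","minimum":-1,"maximum":1},"y":{"type":"number","minimum":-1,"maximum":1},"z":{"type":"number","minimum":-1,"maximum":1},"ax":{"type":"number","minimum":-1,"maximum":1},"ay":{"type":"number","minimum":-1,"maximum":1},"az":{"type":"number","minimum":-1,"maximum":1}}}},"force":{"type":"number"}},"required":["series"]}

```bash
mkdir -p pics
python3 - <<'E'
from workcell import bot, imaging
import cv2,numpy as np
for n in("scene","top"):
    d=imaging.read_camera(n); cv2.imwrite(f"pics/{n}0.png",d["img"][:,:,::-1]); np.savez(n+"0",**d)
    print(n,d["fx"],d["cx"],d["cy"],np.round(d["R"],3).tolist(),np.round(d["t"],3))
s=bot.read_state();print(s["time"],s["tool_pos"],s["tcp_rot"],s["width"])
E
```

```text
scene 485.773294886923 321.5046217639372 198.82099765206056 [[0.029, 0.999, -0.015], [0.68, -0.031, -0.733], [-0.733, 0.01, -0.68]] [-0.04  -0.293  1.767]
top 402.1142503246801 327.2347264708036 196.44317984912004 [[0.006, -1.0, 0.008], [-0.983, -0.007, -0.181], [0.181, -0.007, -0.983]] [-0.006  0.51   1.067]
0.1 [0.2304325  0.63370404 0.2300595 ] [-0.54506292 -3.09349889  0.00323199] 0.9995832624161494
```

View pics/scene0.png

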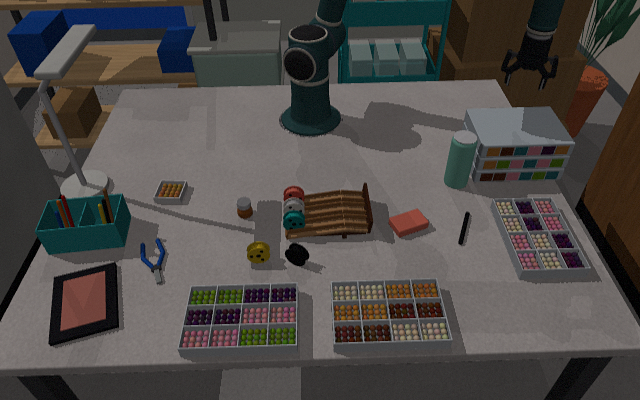

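View pics/top0.png

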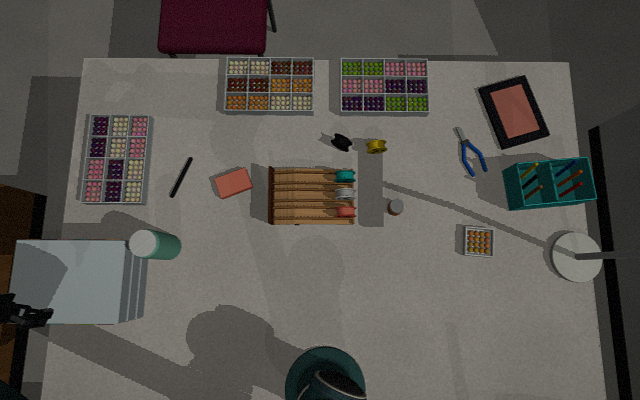

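The scene shows three reels at the foot of the stand: coral (293,193), white (292,205) and teal (293,220). In the top view they are at teal (345,176), white (343,193) and coral (346,211), with the stop at x≈271 and the jar at (395,207). Of the reel shapes, yellow (375,146) and black (341,142) lie loose on the table, and the soapbox (232,182) is coral but a box. So the two meant are the ones in the gutters. I'll measure them and confirm in a crop.

```bash
cat > h.py <<'E'
import numpy as np,cv2
def ray(d,u,v):
    r=np.array([(u-d["cx"])/d["fx"],(v-d["cy"])/d["fy"],1.]);R=d["R"];return -R.T@d["t"],R.T@r
def plane(d,u,v,z):
    o,r=ray(d,u,v);return o+r*(z-o[2])/r[2]
def proj(d,X):
    c=d["R"]@np.asarray(X,float)+d["t"];return np.array([d["fx"]*c[0]/c[2]+d["cx"],d["fy"]*c[1]/c[2]+d["cy"]])
def mask(d,name,box):
    h=cv2.cvtColor(d["img"],cv2.COLOR_RGB2HSV);lo,hi={"teal":((80,90,50),(100,255,255)),"coral":((0,120,90),(8,255,255))}[name]
    m=cv2.inRange(h,lo,hi)
    x0,y0,x1,y1=box;k=np.zeros_like(m);k[y0:y1,x0:x1]=m[y0:y1,x0:x1]
    v,u=np.nonzero(k);return u,v
E
python3 - <<'E'
from h import *
D={n:dict(np.load(n+"0.npz")) for n in("scene","top")}
t=D["top"];s=D["scene"]
for n,b in(("teal",(330,165,362,186)),("coral",(330,198,362,222))):
    u,v=mask(t,n,b);print(n,"top",len(u),u.min(),u.max(),v.min(),v.max(),u.mean(),v.mean(),"->",plane(t,(u.min()+u.max())/2,(v.min()+v.max())/2,.055).round(4))
for n,b in(("teal",(275,205,310,236)),("coral",(275,180,310,202))):
    u,v=mask(s,n,b);print(n,"scene",len(u),u.min(),u.max(),v.min(),v.max(),"->",plane(s,(u.min()+u.max())/2,(v.min()+v.max())/2,.05).round(4))
print("jar",plane(t,395,207,.05).round(3))
c=cv2.resize(t["img"][155:235,255:410],None,fx=5,fy=5,interpolation=cv2.INTER_CUBIC);cv2.imwrite("pics/crop.png",c[:,:,::-1])
E
```

```text
teal top 152 335 354 170 181 345.13157894736844 174.42763157894737 -> [ 0.5679 -0.0496  0.055 ]
coral top 144 337 355 206 215 346.1111111111111 210.40972222222223 -> [ 0.4698 -0.0535  0.055 ]
teal scene 91 283 303 210 222 -> [ 0.5516 -0.053   0.05  ]
coral scene 57 285 301 186 194 -> [ 0.4449 -0.0545  0.05  ]
jar [ 0.481 -0.189  0.05 ]
```

View pics/crop.png

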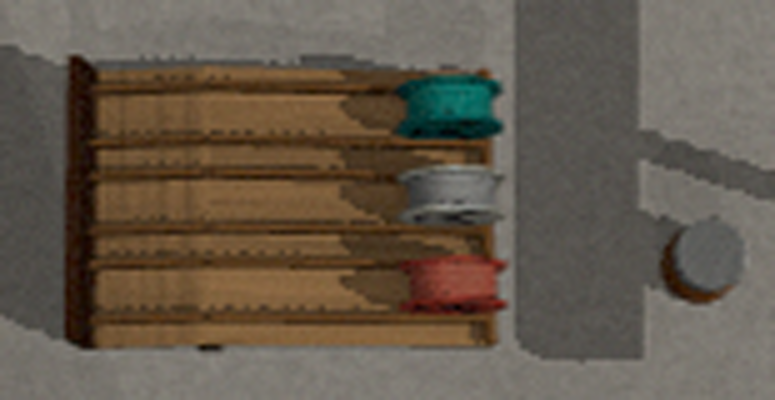

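The crop confirms it: teal reel at (449,107), white at (450,193) and coral at (454,285), each in its own gutter at the foot. The jar is at (708,258), clear of the foot. Next I'll work out the stand frame and the tool-axis shifts.

```bash
cat >> h.py <<'E'
from scipy.spatial.transform import Rotation as Ro
TH=np.deg2rad(1.8)
E
python3 - <<'E'
from h import *
from workcell import bot
t=dict(np.load("top0.npz"))
P=lambda u,v,z:plane(t,255+u/5,155+v/5,z)[:2]
# wall tops: (stop end z .041+, foot end z .028)
for a,b in(((95,143),(400,138)),((97,178),(400,172)),((95,230),(405,225)),((95,320),(490,315))):
    A=P(*a,.042);f=(b[0]-95)/400;B=P(*b,.030 if f>.9 else .033);d=A-B;print(A.round(4),B.round(4),np.degrees(np.arctan2(-d[0],d[1])).round(2))
A=P(72,58,.065);B=P(70,345,.065);d=A-B;print("board",A.round(3),B.round(3),np.degrees(np.arctan2(d[1],d[0])))
A=P(490,72,.02);B=P(494,345,.02);d=A-B;print("foot",A.round(3),B.round(3),np.degrees(np.arctan2(d[1],d[0])))
s=bot.read_state();R=Ro.from_rotvec(s["tcp_rot"]);print(R.as_matrix().round(3))
E
```

```text
[0.5462 0.1469] [ 0.5524 -0.0239] 2.07
[0.5263 0.1451] [ 0.5328 -0.0239] 2.21
[0.4969 0.1454] [ 0.5026 -0.0268] 1.89
[0.4467 0.1439] [ 0.4526 -0.0744] 1.54
board [0.589 0.158] [0.43  0.154] 1.4491424733110907
foot [ 0.595 -0.076] [ 0.437 -0.077] 0.49193961981281586
[[-0.94   0.342 -0.001]
 [ 0.342  0.94  -0.002]
 [ 0.    -0.002 -1.   ]]
```

Emit:
{"name": "step_arm", "arguments": {"series": [{"x": -0.838,"y": -0.859,"az": -0.727,"grip": 1},{"x": -0.838,"y": -0.859,"az": -0.727,"grip": 1},{"x": -0.838,"y": -0.859,"az": -0.727,"grip": 1},{"x": -0.838,"y": -0.859,"az": -0.727,"grip": 1},{"x": -0.838,"y": -0.859,"az": -0.727,"grip": 1},{"x": -0.838,"y": -0.859,"az": -0.727,"grip": 1},{"x": -0.838,"y": -0.859,"az": -0.727,"grip": 1},{"x": -0.838,"y": -0.859,"az": -0.727,"grip": 1},{"x": -0.838,"y": -0.859,"az": -0.727,"grip": 1},{"x": -0.838,"y": -0.859,"az": -0.727,"grip": 1},{"x": -0.838,"y": -0.859,"az": -0.727,"grip": 1},{"x": -0.838,"y": -0.859,"az": -0.727,"grip": 1}]}}

```text
validation failed for argument at $.se...
```

```bash
cat >> h.py <<'E'
O=np.array([.5148,.0344,0]);e=np.array([-.0314,.9995,0]);f=np.array([-.9995,-.0314,0])
def rep():
    from workcell import bot
    s=bot.read_state();d=s["tool_pos"]-O;M=Ro.from_rotvec(s["tcp_rot"]).as_matrix()
    print("t",s["time"],"stand xyz",(d@e).round(4),(d@f).round(4),d[2].round(4),"F",np.round(s["wrist_force"],1),"w",round(s["width"],2));print(M.round(3).tolist())
E
python3 -c "from h import *;rep()"
```

```text
t 0.1 stand xyz 0.6079 0.2654 0.2301 F [-0.2 -0.1 -0.3] w 1.0
[[-0.94, 0.342, -0.001], [0.342, 0.94, -0.002], [0.0, -0.002, -1.0]]
```

The call was refused by validation. I'll try one small row with every field filled in, to find what it objects to.

Emit:
{"name": "step_arm", "arguments": {"series": [{"x": 0.0,"y": 0.0,"z": -0.02,"ax": 0.0,"ay": 0.0,"az": 0.0,"grip": 1.0}]}}

```text
time: 0.2
tool_pos: [0.2301, 0.6329, 0.2388]
tcp_rot: [-0.545, -3.093, 0.008]
wrist_force: [0.7, 0.1, -0.1]
width: 0.856
grip_force: 0.0
```

Emit:
{"name": "step_arm", "arguments": {"series": [{"x": -0.838,"y": -0.859,"z": 0.0,"ax": 0.0,"ay": 0.0,"az": -0.727,"grip": 1.0},{"x": -0.838,"y": -0.859,"z": 0.0,"ax": 0.0,"ay": 0.0,"az": -0.727,"grip": 1.0},{"x": -0.838,"y": -0.859,"z": 0.0,"ax": 0.0,"ay": 0.0,"az": -0.727,"grip": 1.0},{"x": -0.838,"y": -0.859,"z": 0.0,"ax": 0.0,"ay": 0.0,"az": -0.727,"grip": 1.0},{"x": -0.838,"y": -0.859,"z": 0.0,"ax": 0.0,"ay": 0.0,"az": -0.727,"grip": 1.0},{"x": -0.838,"y": -0.859,"z": 0.0,"ax": 0.0,"ay": 0.0,"az": -0.727,"grip": 1.0},{"x": -0.838,"y": -0.859,"z": 0.0,"ax": 0.0,"ay": 0.0,"az": -0.727,"grip": 1.0},{"x": -0.838,"y": -0.859,"z": 0.0,"ax": 0.0,"ay": 0.0,"az": -0.727,"grip": 1.0},{"x": -0.838,"y": -0.859,"z": 0.0,"ax": 0.0,"ay": 0.0,"az": -0.727,"grip": 1.0},{"x": -0.838,"y": -0.859,"z": 0.0,"ax": 0.0,"ay": 0.0,"az": -0.727,"grip": 1.0},{"x": -0.838,"y": -0.859,"z": 0.0,"ax": 0.0,"ay": 0.0,"az": -0.727,"grip": 1.0},{"x": -0.838,"y": -0.859,"z": 0.0,"ax": 0.0,"ay": 0.0,"az": -0.727,"grip": 1.0}]}}

```text
time: 1.4
tool_pos: [0.4784, 0.0856, 0.2424]
tcp_rot: [-0.05, 3.139, 0.001]
wrist_force: [1.3, 0.1, -0.5]
width: 0.002
grip_force: 0.0
```

```bash
python3 -c "from h import *;rep()"
```

```text
t 1.4 stand xyz 0.0523 0.0348 0.2424 F [ 1.3  0.1 -0.5] w 0.0
[[-0.999, -0.032, 0.002], [-0.032, 0.999, 0.0], [-0.002, 0.0, -1.0]]
```

Emit:
{"name": "step_arm", "arguments": {"series": [{"x": -0.17,"y": -0.408,"z": 0.0,"ax": 0.0,"ay": 0.0,"az": 0.0,"grip": 1.0},{"x": -0.17,"y": -0.408,"z": 0.0,"ax": 0.0,"ay": 0.0,"az": 0.0,"grip": 1.0},{"x": -0.17,"y": -0.408,"z": 0.0,"ax": 0.0,"ay": 0.0,"az": 0.0,"grip": 1.0},{"x": -0.17,"y": -0.408,"z": 0.0,"ax": 0.0,"ay": 0.0,"az": 0.0,"grip": 1.0},{"x": -0.17,"y": -0.408,"z": 0.0,"ax": 0.0,"ay": 0.0,"az": 0.0,"grip": 1.0},{"x": -0.17,"y": -0.408,"z": 0.1,"ax": 0.0,"ay": 0.0,"az": 0.0,"grip": 1.0},{"x": -0.17,"y": -0.408,"z": 0.2,"ax": 0.0,"ay": 0.0,"az": 0.0,"grip": 1.0},{"x": -0.17,"y": -0.408,"z": 0.3,"ax": 0.0,"ay": 0.0,"az": 0.0,"grip": 1.0},{"x": -0.17,"y": -0.408,"z": 0.36,"ax": 0.0,"ay": 0.0,"az": 0.0,"grip": 1.0},{"x": -0.17,"y": -0.408,"z": 0.398,"ax": 0.0,"ay": 0.0,"az": 0.0,"grip": 1.0},{"x": -0.17,"y": -0.408,"z": 0.398,"ax": 0.0,"ay": 0.0,"az": 0.0,"grip": 1.0}]}}

```text
time: 2.5
tool_pos: [0.5659, -0.1124, 0.0389]
tcp_rot: [0.05, -3.134, -0.003]
wrist_force: [1.2, 0.2, 0.7]
width: 0.001
grip_force: 0.0
```

Run:
```python
from h import *;rep()
from workcell import imaging
a=imaging.read_camera("top");b=imaging.read_camera("scene")
A=cv2.resize(a["img"][150:240,250:420],(680,360),interpolation=2);B=cv2.resize(b["img"][170:260,230:400],(680,360),interpolation=2)
cv2.imwrite("pics/c1.png",cv2.resize(np.vstack([A,B]),None,fx=.8,fy=.8)[:,:,::-1])
```

```text
t 2.5 stand xyz -0.1483 -0.0465 0.0389 F [1.2 0.2 0.7] w 0.0
[[-0.999, -0.032, -0.007], [-0.032, 0.999, 0.002], [0.007, 0.002, -1.0]]
```

View pics/c1.png

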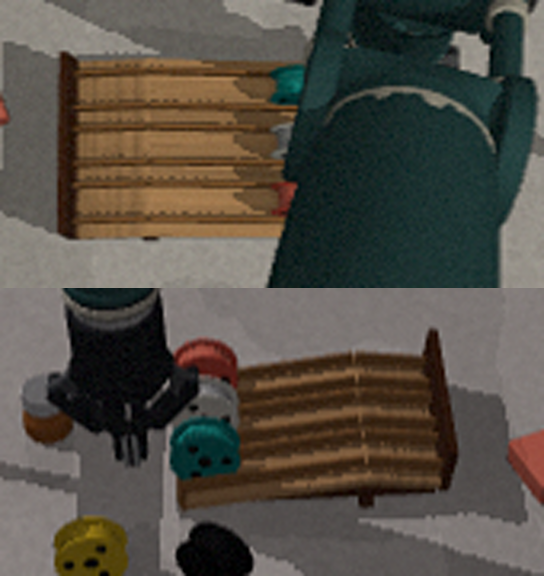

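The fingertips are down beyond the foot, behind the teal reel (tips at crop (130,455), teal at (205,448)), lined up with its gutter and clear of the jar. Now I'll push slowly along the slope.

Emit:
{"name": "step_arm", "arguments": {"series": [{"x": -0.004,"y": 0.02,"z": -0.006,"ax": 0.0,"ay": 0.0,"az": 0.0,"grip": 1.0},{"x": -0.004,"y": 0.04,"z": -0.006,"ax": 0.0,"ay": 0.0,"az": 0.0,"grip": 1.0},{"x": -0.004,"y": 0.06,"z": -0.009,"ax": 0.0,"ay": 0.0,"az": 0.0,"grip": 1.0},{"x": -0.004,"y": 0.084,"z": -0.012,"ax": 0.0,"ay": 0.0,"az": 0.0,"grip": 1.0},{"x": -0.004,"y": 0.108,"z": -0.016,"ax": 0.0,"ay": 0.0,"az": 0.0,"grip": 1.0},{"x": -0.004,"y": 0.132,"z": -0.019,"ax": 0.0,"ay": 0.0,"az": 0.0,"grip": 1.0},{"x": -0.004,"y": 0.156,"z": -0.022,"ax": 0.0,"ay": 0.0,"az": 0.0,"grip": 1.0},{"x": -0.004,"y": 0.18,"z": -0.026,"ax": 0.0,"ay": 0.0,"az": 0.0,"grip": 1.0},{"x": -0.004,"y": 0.204,"z": -0.029,"ax": 0.0,"ay": 0.0,"az": 0.0,"grip": 1.0},{"x": -0.004,"y": 0.228,"z": -0.032,"ax": 0.0,"ay": 0.0,"az": 0.0,"grip": 1.0},{"x": -0.004,"y": 0.252,"z": -0.036,"ax": 0.0,"ay": 0.0,"az": 0.0,"grip": 1.0},{"x": -0.004,"y": 0.272,"z": -0.038,"ax": 0.0,"ay": 0.0,"az": 0.0,"grip": 1.0}]}}

```text
time: 3.8
tool_pos: [0.5687, 0.0227, 0.0634]
tcp_rot: [-0.052, 3.137, -0.003]
wrist_force: [1.9, -7.2, 8.5]
width: -0.001
grip_force: 4.7
```

Run:
```python
from h import *;rep()
from workcell import imaging
b=imaging.read_camera("scene")
cv2.imwrite("pics/c2.png",cv2.resize(b["img"][170:260,230:400],(680,360),interpolation=2)[:,:,::-1])
```

```text
t 3.8 stand xyz -0.0134 -0.0535 0.0634 F [ 1.9 -7.2  8.5] w -0.0
[[-0.999, -0.033, 0.004], [-0.033, 0.999, -0.002], [-0.004, -0.002, -1.0]]
```

View pics/c2.png

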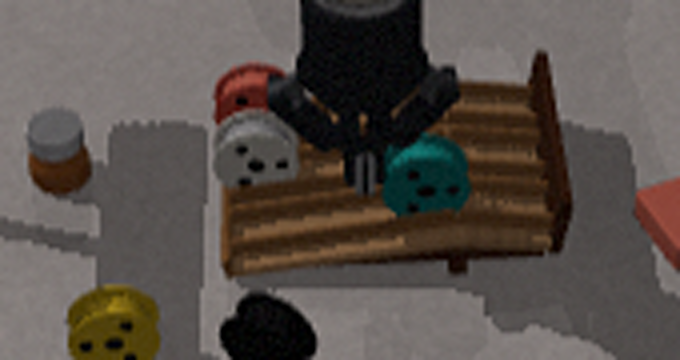

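Teal is at (425,175), ahead of the fingertips and still standing in its gutter; white and coral haven't moved. I'll go on over the crest.

Emit:
{"name": "step_arm", "arguments": {"series": [{"x": 0.004,"y": 0.012,"z": 0.0,"ax": 0.0,"ay": 0.0,"az": 0.0,"grip": 1.0},{"x": 0.004,"y": 0.024,"z": 0.0,"ax": 0.0,"ay": 0.0,"az": 0.0,"grip": 1.0},{"x": 0.004,"y": 0.036,"z": 0.0,"ax": 0.0,"ay": 0.0,"az": 0.0,"grip": 1.0},{"x": 0.004,"y": 0.048,"z": 0.0,"ax": 0.0,"ay": 0.0,"az": 0.0,"grip": 1.0},{"x": 0.004,"y": 0.06,"z": 0.0,"ax": 0.0,"ay": 0.0,"az": 0.0,"grip": 1.0},{"x": 0.004,"y": 0.072,"z": 0.002,"ax": 0.0,"ay": 0.0,"az": 0.0,"grip": 1.0},{"x": 0.004,"y": 0.084,"z": 0.004,"ax": 0.0,"ay": 0.0,"az": 0.0,"grip": 1.0},{"x": 0.004,"y": 0.094,"z": 0.006,"ax": 0.0,"ay": 0.0,"az": 0.0,"grip": 1.0},{"x": 0.004,"y": 0.1,"z": 0.006,"ax": 0.0,"ay": 0.0,"az": 0.0,"grip": 1.0},{"x": 0.004,"y": 0.1,"z": 0.006,"ax": 0.0,"ay": 0.0,"az": 0.0,"grip": 1.0}]}}

```text
time: 4.85
tool_pos: [0.563, 0.0727, 0.0581]
tcp_rot: [0.051, -3.141, -0.0]
wrist_force: [-0.2, -0.8, 0.6]
width: 0.001
grip_force: 0.0
```

Run:
```python
from h import *;rep()
from workcell import imaging
b=imaging.read_camera("scene")
cv2.imwrite("pics/c3.png",cv2.resize(b["img"][170:260,230:400],(680,360),interpolation=2)[:,:,::-1])
```

```text
t 4.85 stand xyz 0.0368 -0.0494 0.0581 F [-0.2 -0.8  0.6] w 0.0
[[-0.999, -0.032, -0.0], [-0.032, 0.999, 0.0], [0.0, 0.0, -1.0]]
```

View pics/c3.png

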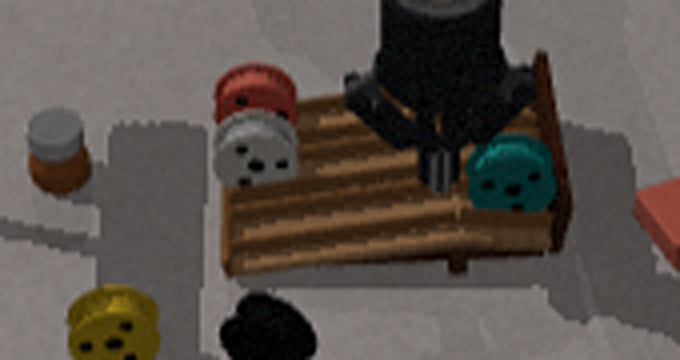

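Teal is at (512,172), fully against the stop board, and the fingers are free (force near 0). Next I lift away and go to the spot behind the coral reel.

Emit:
{"name": "step_arm", "arguments": {"series": [{"x": 0.0,"y": -0.016,"z": -0.08,"ax": 0.0,"ay": 0.0,"az": 0.0,"grip": 1.0},{"x": 0.0,"y": -0.016,"z": -0.18,"ax": 0.0,"ay": 0.0,"az": 0.0,"grip": 1.0},{"x": 0.0,"y": -0.016,"z": -0.28,"ax": 0.0,"ay": 0.0,"az": 0.0,"grip": 1.0},{"x": 0.2,"y": -0.37,"z": -0.28,"ax": 0.0,"ay": 0.0,"az": 0.0,"grip": 1.0},{"x": 0.2,"y": -0.37,"z": -0.28,"ax": 0.0,"ay": 0.0,"az": 0.0,"grip": 1.0},{"x": 0.2,"y": -0.37,"z": -0.28,"ax": 0.0,"ay": 0.0,"az": 0.0,"grip": 1.0},{"x": 0.2,"y": -0.37,"z": -0.28,"ax": 0.0,"ay": 0.0,"az": 0.0,"grip": 1.0},{"x": 0.2,"y": -0.37,"z": -0.28,"ax": 0.0,"ay": 0.0,"az": 0.0,"grip": 1.0},{"x": 0.2,"y": -0.37,"z": -0.28,"ax": 0.0,"ay": 0.0,"az": 0.0,"grip": 1.0}]}}

```text
time: 5.8
tool_pos: [0.4686, -0.1171, 0.1985]
tcp_rot: [-0.044, 3.141, 0.0]
wrist_force: [-0.0, 1.1, 0.4]
width: 0.004
grip_force: 0.0
```

```bash
python3 -c "from h import *;rep()"
```

```text
t 5.8 stand xyz -0.15 0.0509 0.1985 F [-0.   1.1  0.4] w 0.0
[[-1.0, -0.028, 0.001], [-0.028, 1.0, 0.0], [-0.001, 0.0, -1.0]]
```

Emit:
{"name": "step_arm", "arguments": {"series": [{"x": -0.002,"y": 0.0,"z": 0.1,"ax": 0.0,"ay": 0.0,"az": 0.0,"grip": 1.0},{"x": -0.002,"y": 0.0,"z": 0.2,"ax": 0.0,"ay": 0.0,"az": 0.0,"grip": 1.0},{"x": -0.002,"y": 0.0,"z": 0.27,"ax": 0.0,"ay": 0.0,"az": 0.0,"grip": 1.0},{"x": -0.002,"y": 0.0,"z": 0.31,"ax": 0.0,"ay": 0.0,"az": 0.0,"grip": 1.0},{"x": -0.002,"y": 0.0,"z": 0.31,"ax": 0.0,"ay": 0.0,"az": 0.0,"grip": 1.0}]}}

```text
time: 6.3
tool_pos: [0.4675, -0.1135, 0.0397]
tcp_rot: [0.053, -3.134, -0.004]
wrist_force: [0.4, -0.1, -0.7]
width: -0.001
grip_force: 0.0
```

Run:
```python
from h import *;rep()
from workcell import imaging
b=imaging.read_camera("scene")
cv2.imwrite("pics/c4.png",cv2.resize(b["img"][170:260,230:400],(680,360),interpolation=2)[:,:,::-1])
```

```text
t 6.3 stand xyz -0.1464 0.0519 0.0397 F [ 0.4 -0.1 -0.7] w -0.0
[[-0.999, -0.034, -0.007], [-0.034, 0.999, 0.003], [0.007, 0.003, -1.0]]
```

View pics/c4.png

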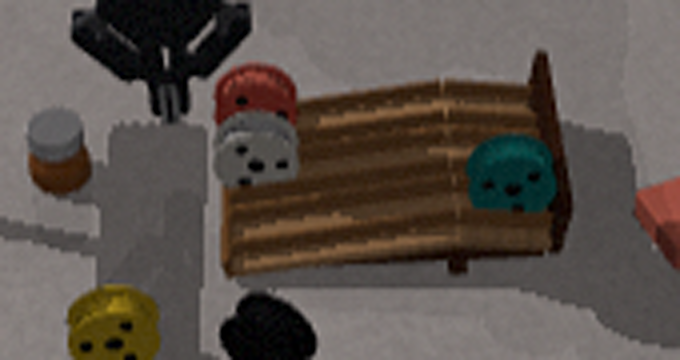

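Teal has stayed home at (512,172). The tips (168,110) are behind coral (256,95), and the jar (57,150) is clear. I'll use the same push profile.

Emit:
{"name": "step_arm", "arguments": {"series": [{"x": -0.002,"y": 0.02,"z": -0.003,"ax": 0.0,"ay": 0.0,"az": 0.0,"grip": 1.0},{"x": -0.002,"y": 0.04,"z": -0.003,"ax": 0.0,"ay": 0.0,"az": 0.0,"grip": 1.0},{"x": -0.002,"y": 0.06,"z": -0.006,"ax": 0.0,"ay": 0.0,"az": 0.0,"grip": 1.0},{"x": -0.002,"y": 0.084,"z": -0.009,"ax": 0.0,"ay": 0.0,"az": 0.0,"grip": 1.0},{"x": -0.002,"y": 0.108,"z": -0.013,"ax": 0.0,"ay": 0.0,"az": 0.0,"grip": 1.0},{"x": -0.002,"y": 0.132,"z": -0.016,"ax": 0.0,"ay": 0.0,"az": 0.0,"grip": 1.0},{"x": -0.002,"y": 0.156,"z": -0.019,"ax": 0.0,"ay": 0.0,"az": 0.0,"grip": 1.0},{"x": -0.002,"y": 0.18,"z": -0.023,"ax": 0.0,"ay": 0.0,"az": 0.0,"grip": 1.0},{"x": -0.002,"y": 0.204,"z": -0.026,"ax": 0.0,"ay": 0.0,"az": 0.0,"grip": 1.0},{"x": -0.002,"y": 0.228,"z": -0.029,"ax": 0.0,"ay": 0.0,"az": 0.0,"grip": 1.0},{"x": -0.002,"y": 0.252,"z": -0.033,"ax": 0.0,"ay": 0.0,"az": 0.0,"grip": 1.0},{"x": -0.002,"y": 0.272,"z": -0.035,"ax": 0.0,"ay": 0.0,"az": 0.0,"grip": 1.0}]}}

```text
time: 7.55
tool_pos: [0.469, 0.0204, 0.0631]
tcp_rot: [-0.052, 3.136, -0.003]
wrist_force: [1.4, -7.1, 8.1]
width: -0.001
grip_force: 5.0
```

Run:
```python
from h import *;rep()
from workcell import imaging
b=imaging.read_camera("scene")
for n in("coral","teal"):
    u,v=mask(b,n,(270,175,375,240));print(n,len(u),np.median(u),np.median(v))
```

```text
t 7.55 stand xyz -0.0126 0.0462 0.0631 F [ 1.4 -7.1  8.1] w -0.0
[[-0.999, -0.033, 0.005], [-0.033, 0.999, -0.002], [-0.005, -0.002, -1.0]]
coral 56 332.5 183.5
teal 90 356.0 208.0
```

Coral is moving along with the fingertips (pixel (332,183)) under the same forces as teal had. I'll go on over the crest, then lift clear.

Emit:
{"name": "step_arm", "arguments": {"series": [{"x": 0.0,"y": 0.012,"z": 0.0,"ax": 0.0,"ay": 0.0,"az": 0.0,"grip": 1.0},{"x": 0.0,"y": 0.024,"z": 0.0,"ax": 0.0,"ay": 0.0,"az": 0.0,"grip": 1.0},{"x": 0.0,"y": 0.036,"z": 0.0,"ax": 0.0,"ay": 0.0,"az": 0.0,"grip": 1.0},{"x": 0.0,"y": 0.048,"z": 0.0,"ax": 0.0,"ay": 0.0,"az": 0.0,"grip": 1.0},{"x": 0.0,"y": 0.06,"z": 0.0,"ax": 0.0,"ay": 0.0,"az": 0.0,"grip": 1.0},{"x": 0.0,"y": 0.072,"z": 0.002,"ax": 0.0,"ay": 0.0,"az": 0.0,"grip": 1.0},{"x": 0.0,"y": 0.084,"z": 0.004,"ax": 0.0,"ay": 0.0,"az": 0.0,"grip": 1.0},{"x": 0.0,"y": 0.094,"z": 0.006,"ax": 0.0,"ay": 0.0,"az": 0.0,"grip": 1.0},{"x": 0.0,"y": 0.1,"z": 0.006,"ax": 0.0,"ay": 0.0,"az": 0.0,"grip": 1.0},{"x": 0.0,"y": 0.1,"z": 0.006,"ax": 0.0,"ay": 0.0,"az": 0.0,"grip": 1.0}]}}

```text
time: 8.6
tool_pos: [0.4651, 0.0705, 0.0576]
tcp_rot: [0.051, -3.141, -0.0]
wrist_force: [-0.2, 1.2, 0.4]
width: -0.002
grip_force: 0.0
```

Emit:
{"name": "step_arm", "arguments": {"series": [{"x": 0.0,"y": -0.016,"z": -0.08,"ax": 0.0,"ay": 0.0,"az": 0.0,"grip": 1.0},{"x": 0.0,"y": -0.016,"z": -0.18,"ax": 0.0,"ay": 0.0,"az": 0.0,"grip": 1.0},{"x": 0.0,"y": -0.016,"z": -0.28,"ax": 0.0,"ay": 0.0,"az": 0.0,"grip": 1.0},{"x": 0.0,"y": -0.016,"z": -0.36,"ax": 0.0,"ay": 0.0,"az": 0.0,"grip": 1.0},{"x": 0.0,"y": -0.016,"z": -0.36,"ax": 0.0,"ay": 0.0,"az": 0.0,"grip": 1.0},{"x": 0.2,"y": -0.016,"z": -0.36,"ax": 0.0,"ay": 0.0,"az": 0.0,"grip": 1.0},{"x": 0.2,"y": -0.016,"z": -0.36,"ax": 0.0,"ay": 0.0,"az": 0.0,"grip": 1.0},{"x": 0.2,"y": -0.016,"z": -0.36,"ax": 0.0,"ay": 0.0,"az": 0.0,"grip": 1.0}]}}

```text
time: 9.4
tool_pos: [0.3594, 0.0585, 0.2353]
tcp_rot: [0.05, -3.136, 0.001]
wrist_force: [0.8, 0.3, 0.2]
width: -0.002
grip_force: 0.0
```

Run:
```python
from h import *;rep()
from workcell import imaging
b=imaging.read_camera("scene")
cv2.imwrite("pics/c5.png",cv2.resize(b["img"][170:260,230:400],(680,360),interpolation=2)[:,:,::-1])
```

```text
t 9.4 stand xyz 0.029 0.1546 0.2353 F [0.8 0.3 0.2] w -0.0
[[-0.999, -0.032, -0.005], [-0.032, 0.999, -0.0], [0.005, -0.0, -1.0]]
```

View pics/c5.png

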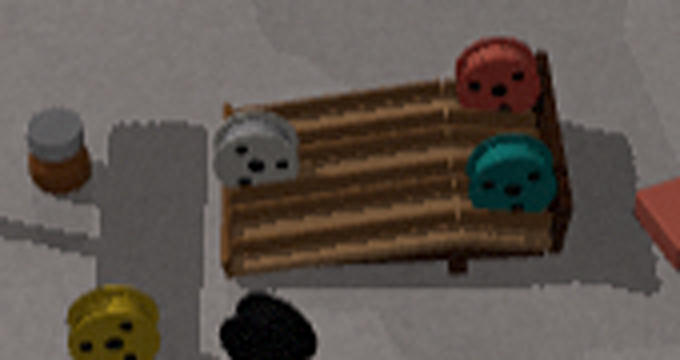

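Coral (498,75) and teal (512,172) are both home at the stop board. White is still at the foot (256,150), and the jar and loose reels haven't moved. I'm handing the job in.

```bash
python3 -c "
from workcell import bot
print(bot.finish_job())"
```

```text
the job is handed in; nothing more can be done
None
```

I pushed the teal reel and then the coral reel over the crest and home against the stop. The last picture showed both still there, with the white reel at its foot, and I handed the job in at about 9.4 s; no verdict came back.

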